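# Pack two half-moulds into a casting frame and close it up

### The job

Put the long plaster half-mould into the casting frame and push it tight into the fixed corner, flush against both fixed boards; then pack the short half-mould tight against it, flush along the same long board, and only when it sits there slide the end board up against it, so that no plaster can run between them. Both moulds lie flat on the baseboard with their hollows up; set them down gently, never dropped, and leave everything else on the bench where it is.

Things in the scene. Friction and masses are not known exactly. Their poses are not given: they have to be found in the camera images.
- frame: Casting frame fixed to the bench; grey baseboard 180 x 380 x 18 mm (x, y, z), open on top and at +x. Two fixed white boards, 18 thick, top 78 mm above the bench: the long board along the whole -x edge (inner face x = -72) and the fixed end board at +y (inner face y = 172, from the long board to x = 75). The sliding end board is at the -y end. Origin: centre of the underside.
- corner (a point): the fixed corner: the point where the inner faces of the two fixed boards meet the top of the baseboard (18 mm above the bench); axes as the frame's: the room for the moulds lies towards +x and -y of it
- end_board (a joint): Slide of the white sliding end board, m (0 to 0.2): grows towards the fixed end board (frame +y); at 0 their inner faces are 302 mm apart, so it meets two tightly packed moulds at 0.126. 18 mm thick, top 77 mm above the bench, frame x -71 to 71 mm; its aluminium saddle rides on the long board behind it. Stiff (about 4 N); stays where left.
- end_board_face (a point): middle of the sliding end board's inner face (towards frame +y), 30 mm above the baseboard, at frame x = 0; the board's outer face is 18 mm behind it, towards frame -y; axes as the frame's
- long_half: long plaster half-mould, a rectangular block 58 x 100 x 42 mm (its x, y, z) with two round hollows in its top and a 4 mm locating bump near each top corner, 0.2 to 0.4 kg; origin centre of its underside, z up. Starts flat on the bench right of the frame; either end may face either way in the frame.
- short_half: short plaster half-mould, a rectangular block 58 x 76 x 42 mm (its x, y, z) with one round hollow in its top and four bumps, 0.16 to 0.31 kg; origin centre of its underside, z up. Its 58 mm side goes across the frame (along frame x), like the long one's. Starts flat on the bench right of the frame.
- oct_block: bystander: eight-sided plaster block 104 mm across, 50 high; origin centre of its underside
- round_mould: bystander: round plaster cup-shaped mould, 86 mm diameter, 50 high; origin centre of its underside
- cup: bystander: white mixing cup, 90 mm mouth, 100 high; origin centre of its underside
- brush: bystander: paint brush lying flat; its x axis runs along it
- scraper: bystander: spatula lying flat; its x axis runs along it
- front_board: bystander: loose white board 60 x 360 x 18 mm (x, y, z) lying flat, the frame's front board, not needed yet; origin centre of its underside
- weight_bar: bystander: dark bar 55 x 320 x 45 mm (x, y, z) lying along its y; origin centre of its underside
- spring_clamp: bystander: black spring clamp lying flat, about 130 mm long, 16 high; origin near its pivot, underside
Things that resemble listed ones, but are neither listed nor needed, are in the scene too. Leave any yellow look-alike of the short_half alone. What is shaped like the long_half but blue is not meant.

How it is judged:
By the outcome, as a careful person would: the job done as asked, in the order asked, and still so for the second after the job is handed in, with the robot touching nothing.
It also fails if it takes over 72 s, if anything falls off the work surface, if the arm or the gripper's body presses on something with over 40 N, if the wrist force passes 120 N, or if a joint passes its speed limit or range.

### The arm

A 6-joint arm with a two-finger parallel gripper is mounted at the origin on the work surface. World frame = base frame: x ahead of the robot, y to its left, z up, the work surface at z = 0. Lengths are in m, angles in degrees, forces in N, time in s.
With the tool pointing down it reaches from about 0.325 to 0.9 m from the base axis. Payload 6.1 kg.
Tool frame: the origin (TCP) lies at the very end of the fingers, on their centre line; the grasp point (between the pads) lies 19 mm behind it; z points along the fingers, y is the line along which they close (so a half turn about z gives the same grasp; the last joint's range is limited). The gripper opens to 85 mm and grips with 20 to 120 N. Pads are 22 mm wide; open, the fingers measure 114 mm over their backs; the gripper's body (76 mm by 85 mm) begins 54 mm behind the grasp point. The pads swing forward as they close: fully open they stand 13 mm farther back than shut.
Start: joints at [61.186, 12.628, 87.462, -0, 79.91, -7.225], TCP at [0.23, 0.581, 0.231] pointing down, gripper open.
Joint ranges: [-170.65, 170.65], [-52.31, 119.04], [5.05, 147.46], [-71.25, 251.25], [11.57, 151.72], [-153.62, 153.62]. Speed limits (degrees/s): [147.25, 147.25, 172.46, 180, 180, 180].

### API

Orientations are given as [roll, pitch, yaw] about the fixed x, y, z axes, in that order (R = Rz(yaw) Ry(pitch) Rx(roll)).
In Python, from cell import manip gives the robot as it stands.
- The arm moves only by the shell command python3 -m inch 'ROWS'. ROWS is text: rows parted by semicolons, each of 5 numbers parted by spaces: the shift along the world's x, y, z as a fraction of full scale, then the turn about the world's z as a fraction of full scale, then the opening in per cent of the stroke, from 0 (shut) to 100 (fully open). In form: tx ty tz twist grip; .... A call has 1 to 20 rows; each row shifts and turns the commanded pose from where the row before left it; what a row does not reach is not made up. Full scale, the value 1, is 2 cm for a shift and 0.08 rad for a turn. A row lasts 1/12 s, in which the tool goes at most 41.7 mm and 7.16 degrees, less where a joint would pass 70% of its speed; a pose out of reach is approached as far as the arm can. A call with a number of a shift or a turn outside -1 to 1 is refused whole. A call with a gripper value outside its range is refused whole. The fingers move at their own pace and stop on an object; the grip force is fixed at half the most. Time passes only in rows, so rows that do not move let the fingers close. It gives the time, the measured TCP pose, the force, the opening and the grip force at its end, in the units of the state.
- manip.observe(): the state, without advancing time (a new reading comes with each control period).
- manip.grab_frame(name): name is "scene" or "top"; returns a dict with "pixels" (400x640x3 uint8, red, green, blue), "camera_matrix" (3x3 intrinsics, pixels), "cam_to_world" (4x4, takes a point from camera to world coordinates). Camera axes: x right, y down, z forward; pixel columns grow to the right and rows downward; lengths in m; the calibration is good to about 2 mm. A picture is of the moment at which its call begins. There is no depth.
- manip.job_done(): hands the job in; it is judged then, once.
The state is a dict: "t": time; "joint_positions": joint angles; "joint_velocities": joint speeds; "joint_torque": joint torques, N m; "tcp_pos": TCP position; "tcp_rot": TCP orientation; "wrist_force": force on the tool from outside, world axes, zero at the start; "moment": the same for the moment, N m; "gripper_width": finger opening in m; "grip_force": force on a finger pad.
Only numpy, scipy, OpenCV 4.12 (cv2) and the standard library are available. Lean on these libraries where they do the work, as an engineer would, in place of code of your own. Each camera call takes 0.05 s, during which the arm holds its last target. There are 200 camera calls.

## Working session

There is one attempt and no reset: what is moved stays moved. The work goes in short steps, Python scripts to look and compute and a shell command to move; the robot and the scene stay as the last step left them, time stands still between calls to the robot, and variables do not carry over. Pictures are saved under pics/ and viewed, at most 10 in all, crops included, and the job is handed in when it is done.

```bash
mkdir -p pics; ls
python3 - <<'E'
from cell import manip
import cv2
print(manip.observe())
for n in("scene","top"):
    f=manip.grab_frame(n); cv2.imwrite(f"pics/{n}0.png",f["pixels"][:,:,::-1]); print(n,f["camera_matrix"],f["cam_to_world"])
E
```

```text
pics
{'t': 0.0, 'joint_positions': array([ 6.11870782e+01,  1.26765677e+01,  8.75271315e+01, -4.10895588e-04,
        7.99118836e+01, -7.22624325e+00]), 'joint_velocities': array([-0.04308411, -0.04585122,  0.04256692,  0.0341679 ,  0.04672909,
        0.07318191]), 'joint_torque': array([-3.66662671e-04, -4.96927965e+01, -3.89377677e+01, -3.82816634e-04,
        1.16158082e-02,  2.17793774e-05]), 'tcp_pos': array([0.22965643, 0.58060254, 0.23017231]), 'tcp_rot': array([-1.79885284e+02, -1.41376876e-02,  1.58413380e+02]), 'wrist_force': array([ 0.20918311, -0.31535881,  0.73630689]), 'moment': array([ 0.00661612,  0.04443542, -0.00275428]), 'grip_force': 0.0, 'gripper_width': 0.08527323750642492}
scene [[465.24103575   0.         327.05213984]
 [  0.         465.24103575 195.23412786]
 [  0.           0.           1.        ]] [[-0.77965418  0.36918592 -0.50580739  1.3214589 ]
 [ 0.62586984  0.43276791 -0.64884426  0.96861309]
 [-0.02064696 -0.82244373 -0.56847165  0.91952563]
 [ 0.          0.          0.          1.        ]]
top [[425.10125609   0.         325.08084671]
 [  0.         425.10125609 200.55069554]
 [  0.           0.           1.        ]] [[-0.01577738 -0.9981836   0.05814279  0.46165174]
 [-0.99985501  0.01612287  0.00547777 -0.00194422]
 [-0.00640525 -0.05804794 -0.99829325  1.29586495]
 [ 0.          0.          0.          1.        ]]
```

View pics/top0.png

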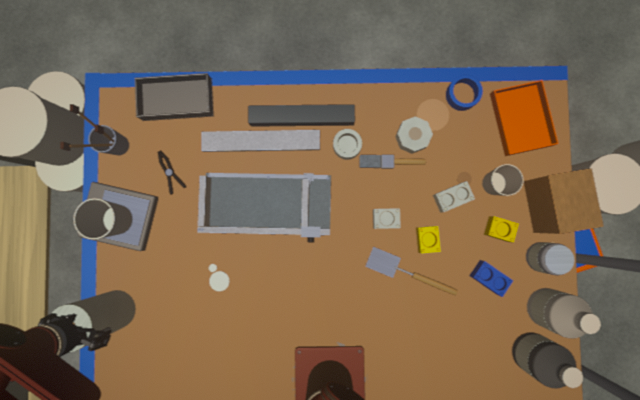

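View pics/scene0.png

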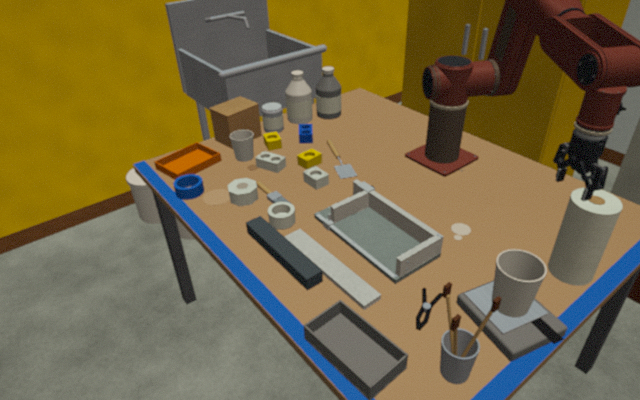

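The top view (image up is world +x, left is +y) shows the frame at u 200–330, v 175–240. Its fixed end board is at u≈204, the sliding board at u≈306 and the saddle at (311,238). The white long half is at (455,196) and the white short half at (387,218). The yellow and blue pieces are look-alikes.

In the scene view the long half is at (270,160) and the short half at (316,177).

```bash
cat > h.py <<'E'
import numpy as np,cv2
from cell import manip
def ray(f,uv,z):
    K,T=f["camera_matrix"],f["cam_to_world"]
    d=T[:3,:3]@np.linalg.solve(K,[uv[0],uv[1],1.]); o=T[:3,3]
    return o+d*(z-o[2])/d[2]
def proj(f,p):
    K,T=f["camera_matrix"],f["cam_to_world"]
    c=K@(T[:3,:3].T@(np.array(p)-T[:3,3])); return c[:2]/c[2]
E
python3 - <<'E'
from h import *
f=manip.grab_frame("top"); im=f["pixels"][:,:,::-1].copy()
hsv=cv2.cvtColor(im,cv2.COLOR_BGR2HSV)
for s in((387,218),(455,196)):
    x,y=s; print(s,"V",[tuple(hsv[y,xx]) for xx in range(x-26,x+27,2)])
a=cv2.resize(im[160:260,190:350],None,fx=5,fy=5,interpolation=cv2.INTER_CUBIC)
b=cv2.resize(im[170:240,360:480],None,fx=6.6,fy=6.6,interpolation=cv2.INTER_CUBIC)
cv2.imwrite("pics/a.png",a);cv2.imwrite("pics/b.png",b)
E
```

```text
(387, 218) V [(np.uint8(15), np.uint8(133), np.uint8(155)), (np.uint8(15), np.uint8(134), np.uint8(156)), (np.uint8(15), np.uint8(135), np.uint8(157)), (np.uint8(15), np.uint8(132), np.uint8(158)), (np.uint8(15), np.uint8(134), np.uint8(158)), (np.uint8(15), np.uint8(135), np.uint8(155)), (np.uint8(17), np.uint8(62), np.uint8(119)), (np.uint8(38), np.uint8(16), np.uint8(172)), (np.uint8(35), np.uint8(16), np.uint8(175)), (np.uint8(28), np.uint8(23), np.uint8(167)), (np.uint8(38), np.uint8(16), np.uint8(173)), (np.uint8(38), np.uint8(16), np.uint8(176)), (np.uint8(38), np.uint8(17), np.uint8(176)), (np.uint8(36), np.uint8(15), np.uint8(175)), (np.uint8(35), np.uint8(16), np.uint8(175)), (np.uint8(35), np.uint8(16), np.uint8(176)), (np.uint8(28), np.uint8(24), np.uint8(151)), (np.uint8(26), np.uint8(26), np.uint8(167)), (np.uint8(38), np.uint8(17), np.uint8(177)), (np.uint8(22), np.uint8(38), np.uint8(169)), (np.uint8(15), np.uint8(131), np.uint8(156)), (np.uint8(16), np.uint8(137), np.uint8(155)), (np.uint8(16), np.uint8(135), np.uint8(155)), (np.uint8(16), np.uint8(138), np.uint8(157
[... 675 characters left out ...]
(35), np.uint8(125)), (np.uint8(21), np.uint8(40), np.uint8(152)), (np.uint8(35), np.uint8(19), np.uint8(173)), (np.uint8(30), np.uint8(21), np.uint8(167)), (np.uint8(38), np.uint8(17), np.uint8(175)), (np.uint8(38), np.uint8(18), np.uint8(173)), (np.uint8(30), np.uint8(15), np.uint8(171)), (np.uint8(33), np.uint8(17), np.uint8(166)), (np.uint8(20), np.uint8(49), np.uint8(120)), (np.uint8(25), np.uint8(30), np.uint8(159)), (np.uint8(32), np.uint8(22), np.uint8(153)), (np.uint8(20), np.uint8(38), np.uint8(162)), (np.uint8(15), np.uint8(131), np.uint8(156)), (np.uint8(16), np.uint8(138), np.uint8(153)), (np.uint8(15), np.uint8(134), np.uint8(154)), (np.uint8(16), np.uint8(138), np.uint8(153))]
```

View pics/a.png

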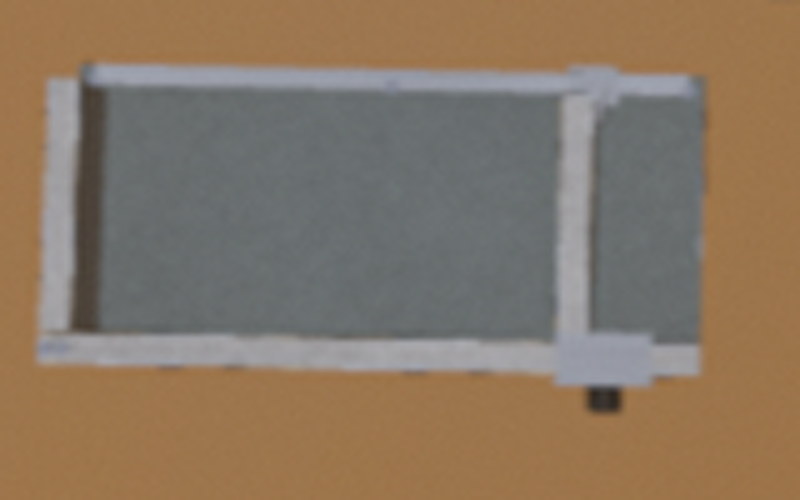

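View pics/b.png

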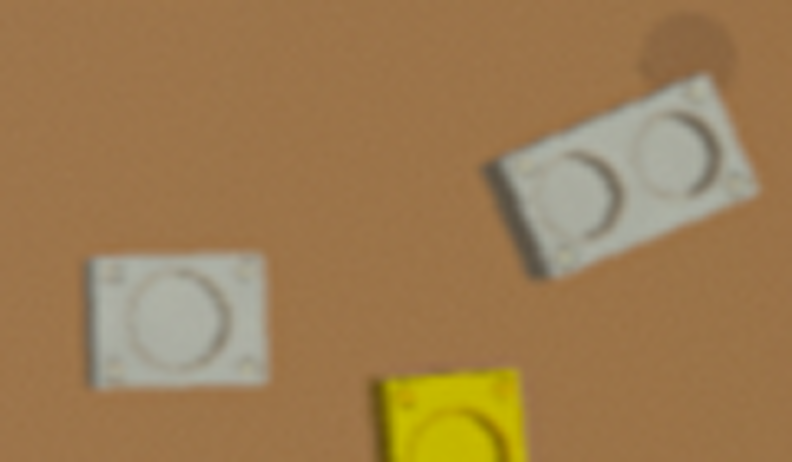

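The frame crop shows the long board's inner edge from about (70,330) to (553,345) and the fixed board's inner edge from (80,80) to (70,330). The saddle is at (605,360). In the second crop, the long half's top corners are near (500,157), (710,76), (758,190) and (553,278). The short half's are near (93,257), (263,253), (268,384) and (97,387).

Run:
```python
from h import *
f=manip.grab_frame("top"); 
A=lambda X,Y:((X+.5)/5-.5+190,(Y+.5)/5-.5+160)
B=lambda X,Y:((X+.5)/6.6-.5+360,(Y+.5)/6.6-.5+170)
for n,p,z in(("inner corner",(71,331),.078),("inner fixed end",(80,82),.078),("long inner far",(553,345),.078),("outer corner",(38,363),.078),("long outer end",(700,375),.078),("slide inner top",(561,96),.077),("slide inner low",(557,336),.077),("slide outer",(596,105),.077),("base +x far",(700,96),.018)):
    print(n,ray(f,A(*p),z).round(4))
for n,c in(("short",[(95,257),(263,253),(268,384),(97,387)]),("long",[(500,157),(710,76),(758,190),(553,278)])):
    P=np.array([ray(f,B(*q),.042)[:2] for q in c]); L=np.roll(P,-1,0)-P
    print(n,"c",P.mean(0).round(4),"sides",np.linalg.norm(L,axis=1).round(4),"ang",np.degrees(np.arctan2(L[:,1],L[:,0])).round(1))
# mask fits
im=f["pixels"][:,:,::-1]; hsv=cv2.cvtColor(im,cv2.COLOR_BGR2HSV)
m=((hsv[...,1]<55)&(hsv[...,2]>140)).astype(np.uint8)
cs,_=cv2.findContours(m,cv2.RETR_EXTERNAL,cv2.CHAIN_APPROX_NONE)
for c in cs:
    for s in((387,218),(455,196)):
        if cv2.pointPolygonTest(c,s,False)>=0:
            P=np.array([ray(f,q[0],.042)[:2] for q in c.astype(float)],np.float32)*1000
            print(s,cv2.minAreaRect(P))
```

```text
inner corner [0.4657 0.3533 0.078 ]
inner fixed end [0.6091 0.3482 0.078 ]
long inner far [0.4534 0.0772 0.078 ]
outer corner [0.4477 0.3722 0.078 ]
long outer end [ 0.435  -0.0066  0.078 ]
slide inner top [0.5965 0.0708 0.077 ]
slide inner low [0.4585 0.0749 0.077 ]
slide outer [0.591  0.0507 0.077 ]
base +x far [ 0.6016 -0.0096  0.018 ]
short c [ 0.48   -0.1764] sides [0.075  0.0584 0.0761 0.058 ] ang [ -89.6 -179.3   90.1   -0.4]
long c [ 0.5416 -0.3788] sides [0.1012 0.0551 0.1001 0.0587] ang [ -69.9 -159.2  112.2   21.9]
(387, 218) ((478.85107421875, -175.18392944335938), (73.85345458984375, 55.915470123291016), 89.08192443847656)
(455, 196) ((541.96044921875, -378.8190002441406), (57.64047622680664, 99.59205627441406), 21.961809158325195)
```

```bash
python3 -m inch '.33 -1 0 -.21 100;.33 -1 0 -.21 100;.33 -1 0 -.21 100;.33 -1 0 -.21 100;.33 -1 0 -.21 100;.33 -1 0 -.21 100;.33 -1 0 -.21 100;.33 -1 0 -.21 100;.33 -1 0 -.21 100;.33 -1 0 -.21 100;.33 -1 0 -.21 100;.33 -1 0 -.21 100;.33 -1 0 -.21 100;.33 -1 0 -.21 100;.33 -1 0 -.21 100;.33 -1 0 -.21 100;.33 -1 0 -.21 100;.33 -1 0 -.21 100;.33 -1 0 -.21 100;.33 -1 0 -.21 100'
python3 -m inch '.33 -1 0 -.21 100;.33 -1 0 -.21 100;.33 -1 0 -.21 100;.33 -1 0 -.21 100;.33 -1 0 -.21 100;.33 -1 0 -.21 100;.33 -1 0 -.21 100;.33 -1 0 -.21 100;.33 -1 0 -.21 100;.33 -1 0 -.21 100;.33 -1 0 -.21 100;.33 -1 0 -.21 100;.33 -1 0 -.21 100;.33 -1 0 -.21 100;.33 -1 0 -.21 100;.33 -1 0 -.21 100;.33 -1 0 -.21 100;.33 -1 0 -.21 100;.33 -1 0 -.21 100;.33 -1 0 -.21 100'
python3 -m inch '.3 -1 0 -.21 100;.3 -1 0 -.21 100;.3 -1 0 -.21 100;.3 -1 0 -.21 100;.3 -1 0 -.21 100;.3 -1 0 -.21 100;.3 -1 0 -.21 100;.3 -1 0 -.21 100;0 0 0 0 100;0 0 0 0 100'
```

```text
t: 1.87
tcp_pos: [0.362, 0.1802, 0.2313]
tcp_rot: [180.0, 0.0, 139.1]
wrist_force: [0.7, -0.0, -0.1]
gripper_width: 0.0855
grip_force: 0.0
t: 3.53
tcp_pos: [0.494, -0.2199, 0.2311]
tcp_rot: [-180.0, -0.0, 119.9]
wrist_force: [0.6, -0.0, -0.9]
gripper_width: 0.0854
grip_force: 0.0
t: 4.37
tcp_pos: [0.5417, -0.3794, 0.2305]
tcp_rot: [-180.0, -0.1, 112.1]
wrist_force: [0.2, 0.5, 0.2]
gripper_width: 0.0857
grip_force: 0.0
```

```bash
python3 -m inch '0 0 -1 0 100;0 0 -1 0 100;0 0 -1 0 100;0 0 -1 0 100;0 0 -1 0 100;0 0 -1 0 100;0 0 -1 0 100;0 0 -1 0 100;0 0 -1 0 100;0 0 -.8 0 100;0 0 -.6 0 100;0 0 -.4 0 100;0 0 -.1 0 100;0 0 0 0 0;0 0 0 0 0;0 0 0 0 0;0 0 0 0 0;0 0 0 0 0'; python3 -m inch '0 0 0 0 0;0 0 0 0 0;0 0 0 0 0'
```

```text
t: 5.87
tcp_pos: [0.543, -0.3798, 0.0151]
tcp_rot: [179.9, 0.2, 112.2]
wrist_force: [0.6, 0.2, 5.0]
gripper_width: 0.0572
grip_force: 67.5
t: 6.12
tcp_pos: [0.543, -0.3797, 0.0151]
tcp_rot: [179.9, 0.1, 112.2]
wrist_force: [0.4, 0.4, 6.4]
gripper_width: 0.057
grip_force: 67.6
```

```bash
python3 -m inch '0 0 .2 0 0;0 0 .6 0 0;0 0 1 0 0;0 0 1 0 0;0 0 1 0 0;0 0 1 0 0;0 0 1 0 0;0 0 .8 0 0;-.03 .3 .4 -.1 0;-.03 .6 0 -.16 0;-.03 1 0 -.16 0;-.03 1 0 -.16 0;-.03 1 0 -.16 0;-.03 1 0 -.16 0;-.03 1 0 -.16 0;-.03 1 0 -.16 0;-.03 1 0 -.16 0;-.03 1 0 -.16 0;-.03 1 0 -.16 0;-.03 1 0 -.16 0'
python3 -m inch '-.03 1 0 -.16 0;-.03 1 0 -.16 0;-.03 1 0 -.16 0;-.03 1 0 -.16 0;-.03 1 0 -.16 0;-.03 1 0 -.16 0;-.03 1 0 -.16 0;-.03 1 0 -.16 0;-.03 1 0 -.16 0;-.03 1 0 -.16 0;-.03 1 0 -.16 0;-.03 1 0 -.16 0;-.03 1 0 -.16 0;-.03 1 0 -.16 0;-.03 1 0 -.16 0;-.03 1 0 -.16 0;-.03 1 0 -.16 0;-.03 1 0 -.16 0;-.03 1 0 -.16 0;-.03 1 0 -.16 0'
python3 -m inch '-.03 1 0 -.16 0;-.03 .7 0 -.1 0;0 .3 0 0 0;0 0 0 0 0;0 0 0 0 0'
python3 - <<'E'
from h import *
f=manip.grab_frame("top"); s=manip.grab_frame("scene")
a=cv2.resize(f["pixels"][140:260,180:340],None,fx=2.5,fy=2.5,interpolation=cv2.INTER_CUBIC)
b=cv2.resize(s["pixels"][130:290,290:490],None,fx=2,fy=2,interpolation=cv2.INTER_CUBIC)
c=np.zeros((320,800,3),np.uint8);c[:300,:400]=a;c[:,400:]=b
cv2.imwrite("pics/c.png",c[:,:,::-1])
E
```

```text
t: 7.78
tcp_pos: [0.5336, -0.1591, 0.1525]
tcp_rot: [-179.9, -0.1, 103.6]
wrist_force: [-0.3, -0.5, -4.3]
gripper_width: 0.057
grip_force: 66.6
t: 9.45
tcp_pos: [0.5214, 0.2401, 0.1525]
tcp_rot: [-179.9, 0.0, 89.0]
wrist_force: [0.5, -0.2, -3.7]
gripper_width: 0.057
grip_force: 66.6
t: 9.87
tcp_pos: [0.5209, 0.2788, 0.1527]
tcp_rot: [-179.9, 0.1, 87.9]
wrist_force: [-0.5, -0.8, -3.5]
gripper_width: 0.0572
grip_force: 66.6
```

View pics/c.png

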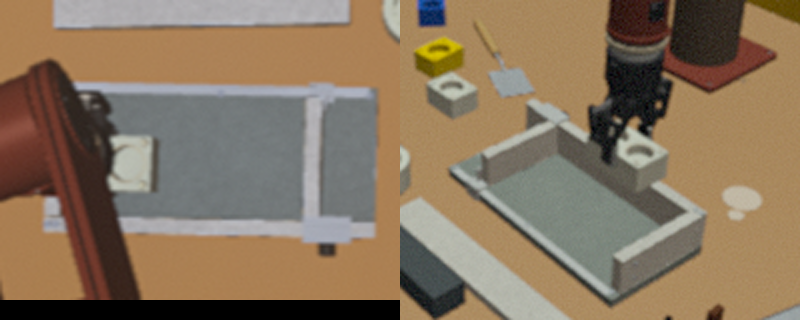

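The long half is held level above the bed at about (130,165) in the crop, clear of every board. I'll lower it gently.

```bash
python3 -m inch '0 0 -.4 0 0;0 0 -.8 0 0;0 0 -.8 0 0;0 0 -.8 0 0;0 0 -.8 0 0;0 0 -.8 0 0;0 0 -.6 0 0;0 0 -.3 0 0;0 0 -.2 0 0;0 0 -.15 0 0;0 0 -.1 0 0;0 0 -.05 0 0;0 0 0 0 0;0 0 0 0 0'; python3 -m inch '0 0 -.05 0 0;0 0 -.05 0 0;0 0 0 0 0';python3 -m inch '0 0 -.05 0 0;0 0 -.05 0 0;0 0 0 0 0'
```

```text
t: 11.13
tcp_pos: [0.522, 0.2794, 0.0379]
tcp_rot: [179.9, -0.0, 87.8]
wrist_force: [-0.8, -0.4, -4.0]
gripper_width: 0.0566
grip_force: 66.6
t: 11.38
tcp_pos: [0.5215, 0.2792, 0.0353]
tcp_rot: [180.0, -0.0, 87.8]
wrist_force: [0.0, -0.8, -4.0]
gripper_width: 0.057
grip_force: 66.6
t: 11.63
tcp_pos: [0.5216, 0.2791, 0.0332]
tcp_rot: [180.0, 0.0, 87.8]
wrist_force: [0.8, 0.3, -3.1]
gripper_width: 0.0567
grip_force: 66.8
```

```bash
python3 -m inch '0 0 -.04 0 0;0 0 -.04 0 0;0 0 0 0 0';python3 -m inch '0 0 -.03 0 0;0 0 0 0 0'
```

```text
t: 11.88
tcp_pos: [0.5216, 0.2792, 0.0331]
tcp_rot: [-180.0, 0.0, 87.8]
wrist_force: [-4.7, -1.8, 7.1]
gripper_width: 0.0566
grip_force: 67.7
t: 12.05
tcp_pos: [0.5216, 0.2792, 0.033]
tcp_rot: [-180.0, 0.0, 87.8]
wrist_force: [-7.8, -2.5, 11.0]
gripper_width: 0.0569
grip_force: 68.3
```

```bash
python3 -m inch '0 0 .04 0 78;0 0 0 0 78;0 0 0 0 78;0 0 0 0 78;0 0 .3 0 78;0 0 .8 0 78;0 0 1 0 78;0 0 1 0 78;.4 0 .4 0 0;.8 0 0 0 0;.8 0 0 0 0;.7 -.1 0 0 0;0 0 0 0 0;0 0 -.8 0 0;0 0 -1 0 0;0 0 -.8 0 0;0 0 -.5 0 0;0 0 -.2 0 0;0 0 0 0 0'
python3 - <<'E'
from h import *
f=manip.grab_frame("top"); s=manip.grab_frame("scene")
a=cv2.resize(f["pixels"][140:260,180:340],None,fx=2.5,fy=2.5,interpolation=cv2.INTER_CUBIC)
b=cv2.resize(s["pixels"][130:290,290:490],None,fx=2,fy=2,interpolation=cv2.INTER_CUBIC)
c=np.zeros((320,800,3),np.uint8);c[:300,:400]=a;c[:,400:]=b
cv2.imwrite("pics/d.png",c[:,:,::-1])
E
```

```text
t: 13.63
tcp_pos: [0.5745, 0.2769, 0.0345]
tcp_rot: [-179.9, 0.0, 87.8]
wrist_force: [-0.4, 0.1, 0.2]
gripper_width: 0.0002
grip_force: 0.0
```

View pics/d.png

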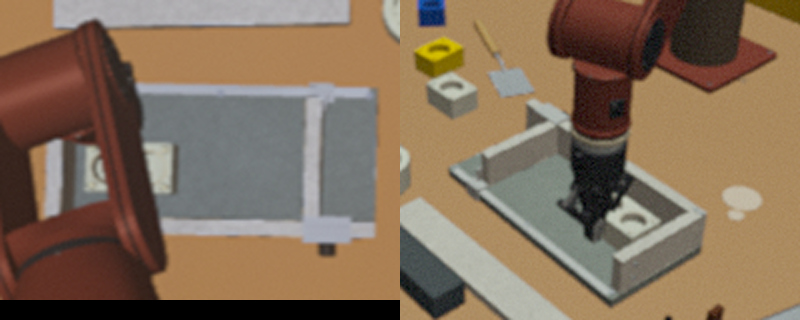

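The mould lies flat in the bed with the closed fingers on its +x side. Next I push it toward the long board.

```bash
python3 -m inch '-.2 0 0 0 0;-.2 0 0 0 0;-.15 0 0 0 0;-.15 .01 0 0 0;-.15 .01 0 0 0;-.15 .01 0 0 0;-.15 0 0 0 0;-.15 .01 0 0 0;-.15 .01 0 0 0;-.15 0 0 0 0;-.1 0 0 0 0;-.05 0 0 0 0;0 0 0 0 0'
python3 -m inch '-.05 0 0 0 0;-.05 0 0 0 0;0 0 0 0 0';python3 -m inch '-.05 0 0 0 0;-.05 0 0 0 0;0 0 0 0 0'
```

```text
t: 14.82
tcp_pos: [0.5404, 0.2782, 0.0359]
tcp_rot: [-180.0, -0.0, 87.8]
wrist_force: [4.6, -0.0, 3.0]
gripper_width: 0.0
grip_force: 1.8
t: 15.07
tcp_pos: [0.5385, 0.2781, 0.0358]
tcp_rot: [-180.0, 0.0, 87.8]
wrist_force: [3.3, 1.1, 3.4]
gripper_width: -0.0001
grip_force: 1.9
t: 15.32
tcp_pos: [0.5362, 0.2781, 0.0357]
tcp_rot: [-180.0, 0.0, 87.8]
wrist_force: [3.7, -0.1, 2.8]
gripper_width: -0.0001
grip_force: 1.8
```

```bash
for i in 1; do python3 -m inch '-.05 0 0 0 0;-.05 0 0 0 0;0 0 0 0 0';done; python3 -m inch '-.05 0 0 0 0;-.05 0 0 0 0;0 0 0 0 0';python3 -m inch '-.05 0 0 0 0;-.05 0 0 0 0;0 0 0 0 0'
```

```text
t: 15.57
tcp_pos: [0.535, 0.2784, 0.0358]
tcp_rot: [179.9, -0.0, 87.8]
wrist_force: [6.5, 1.2, 1.4]
gripper_width: 0.0002
grip_force: 3.1
t: 15.82
tcp_pos: [0.5349, 0.2784, 0.0364]
tcp_rot: [179.7, -0.1, 87.8]
wrist_force: [12.5, 0.6, -1.7]
gripper_width: -0.0001
grip_force: 5.8
t: 16.07
tcp_pos: [0.535, 0.2785, 0.0373]
tcp_rot: [179.5, -0.1, 87.8]
wrist_force: [16.0, 1.4, -1.9]
gripper_width: 0.0001
grip_force: 8.1
```

```bash
python3 -m inch '.3 0 0 0 0;.5 0 0 0 0;0 0 .5 0 0;0 0 1 0 0;0 0 1 0 0;0 0 .8 0 0;-.6 -.8 0 0 0;-.8 -.9 0 0 0;-.8 -.9 0 0 0;-.6 -.8 0 0 0;0 0 0 0 0;0 0 0 0 0'
```

```text
t: 17.07
tcp_pos: [0.4894, 0.2097, 0.1018]
tcp_rot: [-179.9, 0.0, 87.8]
wrist_force: [0.8, 0.6, 0.6]
gripper_width: 0.0001
grip_force: 0.0
```

```bash
python3 -m inch '0 0 -.8 0 0;0 0 -1 0 0;0 0 -.9 0 0;0 0 -.5 0 0;0 0 -.2 0 0;0 0 0 0 0;0 .2 0 0 0;0 .2 0 0 0;.01 .15 0 0 0;.01 .15 0 0 0;.01 .15 0 0 0;0 .15 0 0 0;.01 .15 0 0 0;.01 .1 0 0 0;0 .05 0 0 0;0 0 0 0 0'; python3 -m inch '0 .05 0 0 0;0 .05 0 0 0;0 0 0 0 0';python3 -m inch '0 .05 0 0 0;0 .05 0 0 0;0 0 0 0 0'
```

```text
t: 18.4
tcp_pos: [0.4916, 0.2365, 0.0339]
tcp_rot: [180.0, -0.0, 87.8]
wrist_force: [-0.0, -1.5, 0.6]
gripper_width: 0.0001
grip_force: 0.9
t: 18.65
tcp_pos: [0.4915, 0.2382, 0.0338]
tcp_rot: [-180.0, -0.0, 87.8]
wrist_force: [-0.0, -2.3, 2.8]
gripper_width: 0.0002
grip_force: 1.4
t: 18.9
tcp_pos: [0.4915, 0.2403, 0.0338]
tcp_rot: [-180.0, -0.0, 87.8]
wrist_force: [0.2, -3.4, 2.4]
gripper_width: -0.0
grip_force: 1.4
```

```bash
python3 -m inch '0 .05 0 0 0;0 .05 0 0 0;0 0 0 0 0';python3 -m inch '0 .05 0 0 0;0 .05 0 0 0;0 0 0 0 0';python3 -m inch '0 .05 0 0 0;0 .05 0 0 0;0 0 0 0 0'
```

```text
t: 19.15
tcp_pos: [0.4915, 0.2424, 0.0338]
tcp_rot: [-180.0, -0.0, 87.8]
wrist_force: [1.2, -2.2, 2.4]
gripper_width: -0.0002
grip_force: 1.3
t: 19.4
tcp_pos: [0.4915, 0.2425, 0.0339]
tcp_rot: [-180.0, 0.2, 87.9]
wrist_force: [-0.5, -10.9, 5.5]
gripper_width: -0.0001
grip_force: 5.4
t: 19.65
tcp_pos: [0.4916, 0.2426, 0.0339]
tcp_rot: [-179.9, 0.4, 87.9]
wrist_force: [-0.1, -18.7, 6.7]
gripper_width: -0.0001
grip_force: 9.6
```

```bash
python3 -m inch '0 -.3 0 0 0;0 -.4 0 0 0;0 0 .5 0 0;0 0 1 0 0;0 0 1 0 0;0 0 .8 0 0;.6 .7 0 0 0;.8 1 0 0 0;.8 1 0 0 0;.7 .7 0 0 0;0 0 0 0 0;0 0 -.8 0 0;0 0 -1 0 0;0 0 -.8 0 0;0 0 -.4 0 0;0 0 -.2 0 0;0 0 0 0 0;0 0 0 0 0'; python3 -m inch '-.2 0 0 0 0;-.2 .01 0 0 0;-.1 0 0 0 0;-.05 0 0 0 0;0 0 0 0 0';python3 -m inch '-.05 0 0 0 0;-.05 0 0 0 0;0 0 0 0 0'
```

```text
t: 21.15
tcp_pos: [0.5499, 0.3004, 0.0368]
tcp_rot: [180.0, -0.0, 87.8]
wrist_force: [-0.1, 1.4, 0.7]
gripper_width: -0.0001
grip_force: 0.0
t: 21.57
tcp_pos: [0.5384, 0.3005, 0.0363]
tcp_rot: [180.0, -0.0, 87.8]
wrist_force: [-0.1, 0.1, -0.3]
gripper_width: 0.0001
grip_force: 0.0
t: 21.82
tcp_pos: [0.5366, 0.3004, 0.036]
tcp_rot: [180.0, -0.0, 87.8]
wrist_force: [0.3, 0.3, 0.5]
gripper_width: 0.0004
grip_force: 0.0
```

```bash
python3 -m inch '-.05 0 0 0 0;-.05 0 0 0 0;0 0 0 0 0';python3 -m inch '-.05 0 0 0 0;-.05 0 0 0 0;-.05 0 0 0 0;0 0 0 0 0'
```

```text
t: 22.07
tcp_pos: [0.5358, 0.3005, 0.0363]
tcp_rot: [179.8, -0.1, 87.8]
wrist_force: [4.8, 0.5, -2.3]
gripper_width: -0.0002
grip_force: 2.5
t: 22.4
tcp_pos: [0.5358, 0.3006, 0.0377]
tcp_rot: [179.5, -0.1, 87.8]
wrist_force: [12.5, -0.5, -2.8]
gripper_width: -0.0001
grip_force: 6.0
```

```bash
python3 -m inch '.5 0 0 0 0;0 0 .6 0 0;0 0 1 0 0;0 0 1 0 0;0 0 1 0 0;0 0 1 0 100;0 0 .4 0 100;-.1 -.5 0 .02 100;-.13 -1 0 .02 100;-.13 -1 0 .02 100;-.13 -1 0 .02 100;-.13 -1 0 .02 100;-.13 -1 0 .02 100;-.13 -1 0 .02 100;-.13 -1 0 .02 100;-.13 -1 0 .02 100;-.13 -1 0 .02 100;-.13 -1 0 .02 100;-.13 -1 0 .02 100;-.13 -1 0 .02 100'
python3 -m inch '-.13 -1 0 .02 100;-.13 -1 0 .02 100;-.13 -1 0 .02 100;-.13 -1 0 .02 100;-.13 -1 0 .02 100;-.13 -1 0 .02 100;-.13 -1 0 .02 100;-.13 -1 0 .02 100;-.13 -1 0 .02 100;-.13 -1 0 .02 100;-.13 -1 0 .02 100;0 -.3 0 .02 100;0 0 0 0 100;0 0 0 0 100'
```

```text
t: 24.07
tcp_pos: [0.5064, 0.0491, 0.1342]
tcp_rot: [-179.8, -0.0, 89.0]
wrist_force: [1.2, -1.4, 0.8]
gripper_width: 0.0854
grip_force: 0.0
t: 25.23
tcp_pos: [0.4788, -0.1752, 0.1349]
tcp_rot: [-179.9, -0.1, 90.1]
wrist_force: [-0.2, 0.6, -0.5]
gripper_width: 0.0853
grip_force: 0.0
```

```bash
python3 -m inch '0 0 -.6 0 100;0 0 -1 0 100;0 0 -1 0 100;0 0 -1 0 100;0 0 -1 0 100;0 0 -.8 0 100;0 0 -.4 0 100;0 0 -.2 0 100;0 0 0 0 100;0 0 0 0 0;0 0 0 0 0;0 0 0 0 0;0 0 0 0 0;0 0 0 0 0;0 0 0 0 0;0 0 0 0 0'
```

```text
t: 26.57
tcp_pos: [0.4811, -0.1763, 0.0174]
tcp_rot: [179.8, 0.1, 90.1]
wrist_force: [0.8, 1.5, 6.0]
gripper_width: 0.0573
grip_force: 65.6
```

```bash
python3 -m inch '0 0 .2 0 0;0 0 .6 0 0;0 0 1 0 0;0 0 1 0 0;0 0 1 0 0;0 0 1 0 0;0 0 .8 0 0;0 0 .4 0 0;.06 .5 0 -.02 0;.1 1 0 -.03 0;.1 1 0 -.03 0;.1 1 0 -.03 0;.1 1 0 -.03 0;.1 1 0 -.03 0;.1 1 0 -.03 0;.1 1 0 -.03 0;.1 1 0 -.03 0;.1 1 0 -.03 0;.1 1 0 -.03 0;.1 1 0 -.03 0'
python3 -m inch '.1 1 0 -.02 0;.1 1 0 -.02 0;.1 1 0 -.02 0;.1 1 0 -.01 0;.1 1 0 0 0;.1 1 0 0 0;.1 .7 0 0 0;.06 .5 0 0 0;0 0 0 0 0;0 0 0 0 0'
```

```text
t: 28.23
tcp_pos: [0.5016, 0.0561, 0.1344]
tcp_rot: [-179.8, -0.0, 88.5]
wrist_force: [0.6, 0.5, -2.4]
gripper_width: 0.0566
grip_force: 64.9
t: 29.07
tcp_pos: [0.5177, 0.1984, 0.1353]
tcp_rot: [-179.9, 0.0, 88.2]
wrist_force: [-0.3, -0.4, -1.5]
gripper_width: 0.0568
grip_force: 64.8
```

```bash
python3 -m inch '0 0 -.4 0 0;0 0 -.8 0 0;0 0 -.8 0 0;0 0 -.8 0 0;0 0 -.8 0 0;0 0 -.5 0 0;0 0 -.3 0 0;0 0 -.2 0 0;0 0 -.1 0 0;0 0 -.1 0 0;0 0 0 0 0;0 0 0 0 0';python3 -m inch '0 0 -.05 0 0;0 0 -.04 0 0;0 0 0 0 0';python3 -m inch '0 0 -.04 0 0;0 0 0 0 0'
```

```text
t: 30.07
tcp_pos: [0.5187, 0.1985, 0.0405]
tcp_rot: [179.9, -0.0, 88.2]
wrist_force: [-0.3, 0.4, -1.7]
gripper_width: 0.057
grip_force: 64.8
t: 30.32
tcp_pos: [0.5182, 0.1984, 0.0382]
tcp_rot: [180.0, -0.0, 88.2]
wrist_force: [0.2, 0.5, -2.2]
gripper_width: 0.0567
grip_force: 64.8
t: 30.48
tcp_pos: [0.5181, 0.1984, 0.0372]
tcp_rot: [-180.0, 0.0, 88.2]
wrist_force: [-1.0, -0.2, -1.3]
gripper_width: 0.0567
grip_force: 64.8
```

```bash
python3 -m inch '0 0 -.04 0 0;0 0 -.04 0 0;0 0 0 0 0';python3 -m inch '0 0 -.04 0 0;0 0 0 0 0'
```

```text
t: 30.73
tcp_pos: [0.5182, 0.1983, 0.0356]
tcp_rot: [180.0, 0.0, 88.2]
wrist_force: [0.5, -0.1, -2.0]
gripper_width: 0.0568
grip_force: 65.0
t: 30.9
tcp_pos: [0.5182, 0.1984, 0.0355]
tcp_rot: [-180.0, 0.0, 88.2]
wrist_force: [-3.2, -1.0, 4.6]
gripper_width: 0.057
grip_force: 65.4
```

```bash
python3 -m inch '0 0 .03 0 78;0 0 0 0 78;0 0 0 0 78;0 0 0 0 78;0 0 .3 0 78;0 0 .8 0 78;0 0 1 0 78;0 0 1 0 78;.4 0 .4 0 0;.8 0 0 0 0;.8 0 0 0 0;.7 -.1 0 0 0;0 0 0 0 0;0 0 -.8 0 0;0 0 -1 0 0;0 0 -.9 0 0;0 0 -.5 0 0;0 0 -.2 0 0;0 0 0 0 0'
python3 -m inch '-.2 0 0 0 0;-.2 0 0 0 0;-.15 0 0 0 0;-.15 .01 0 0 0;-.15 .01 0 0 0;-.15 .01 0 0 0;-.15 0 0 0 0;-.15 .01 0 0 0;-.15 .01 0 0 0;-.15 0 0 0 0;-.1 0 0 0 0;-.05 0 0 0 0;0 0 0 0 0'
python3 -m inch '-.05 0 0 0 0;-.05 0 0 0 0;0 0 0 0 0'
```

```text
t: 32.48
tcp_pos: [0.5711, 0.1962, 0.0362]
tcp_rot: [-179.9, 0.0, 88.2]
wrist_force: [0.4, -0.2, 1.1]
gripper_width: 0.0
grip_force: 0.0
t: 33.57
tcp_pos: [0.5366, 0.1974, 0.0373]
tcp_rot: [-180.0, 0.0, 88.2]
wrist_force: [1.0, 0.1, 1.1]
gripper_width: -0.0001
grip_force: 0.5
t: 33.82
tcp_pos: [0.5348, 0.1973, 0.0372]
tcp_rot: [-180.0, 0.0, 88.2]
wrist_force: [1.1, -0.2, 0.3]
gripper_width: 0.0002
grip_force: 0.5
```

```bash
python3 -m inch '-.05 0 0 0 0;-.05 0 0 0 0;0 0 0 0 0';python3 -m inch '-.05 0 0 0 0;-.05 0 0 0 0;0 0 0 0 0';python3 -m inch '-.05 0 0 0 0;-.05 0 0 0 0;0 0 0 0 0'
```

```text
t: 34.07
tcp_pos: [0.5328, 0.1973, 0.0373]
tcp_rot: [-180.0, 0.0, 88.2]
wrist_force: [1.8, 0.1, 0.2]
gripper_width: 0.0001
grip_force: 0.3
t: 34.32
tcp_pos: [0.5322, 0.1974, 0.0379]
tcp_rot: [179.9, -0.0, 88.2]
wrist_force: [4.5, -0.9, -0.4]
gripper_width: 0.0002
grip_force: 2.5
t: 34.57
tcp_pos: [0.5322, 0.1974, 0.0389]
tcp_rot: [179.6, -0.0, 88.2]
wrist_force: [9.1, -0.1, -1.4]
gripper_width: -0.0002
grip_force: 4.7
```

```bash
python3 -m inch '.3 0 0 0 0;.4 0 0 0 0;0 0 .5 0 0;0 0 1 0 0;0 0 1 0 0;0 0 .8 0 0;-.6 -.6 0 0 0;-.8 -.8 0 0 0;-.8 -.8 0 0 0;-.6 -.6 0 0 0;0 0 0 0 0;0 0 -.8 0 0;0 0 -1 0 0;0 0 -.9 0 0;0 0 -.5 0 0;0 0 -.2 0 0;0 0 0 0 0'
python3 -m inch '0 .2 0 0 0;0 .2 0 0 0;.01 .15 0 0 0;.01 .15 0 0 0;0 .1 0 0 0;0 .1 0 0 0;0 .05 0 0 0;0 0 0 0 0'
```

```text
t: 35.98
tcp_pos: [0.4866, 0.1415, 0.0347]
tcp_rot: [-179.9, 0.0, 88.2]
wrist_force: [0.1, 0.2, 0.2]
gripper_width: 0.0
grip_force: 0.0
t: 36.65
tcp_pos: [0.4876, 0.1607, 0.0356]
tcp_rot: [180.0, -0.0, 88.2]
wrist_force: [0.2, 0.3, -0.1]
gripper_width: 0.0004
grip_force: 0.0
```

```bash
python3 -m inch '0 .05 0 0 0;0 .05 0 0 0;0 .05 0 0 0;0 .05 0 0 0;0 0 0 0 0';python3 -m inch '0 .05 0 0 0;0 .05 0 0 0;0 0 0 0 0';python3 -m inch '0 .05 0 0 0;0 .05 0 0 0;0 0 0 0 0';python3 -m inch '0 .05 0 0 0;0 .05 0 0 0;0 0 0 0 0'
```

```text
t: 37.07
tcp_pos: [0.4875, 0.1645, 0.0355]
tcp_rot: [-180.0, -0.0, 88.2]
wrist_force: [0.1, -0.8, 1.1]
gripper_width: 0.0002
grip_force: 0.6
t: 37.32
tcp_pos: [0.4875, 0.1665, 0.0354]
tcp_rot: [-180.0, -0.0, 88.2]
wrist_force: [0.8, -2.0, 0.6]
gripper_width: -0.0001
grip_force: 0.5
t: 37.57
tcp_pos: [0.4875, 0.1667, 0.0355]
tcp_rot: [-180.0, 0.2, 88.2]
wrist_force: [-0.4, -10.0, 3.0]
gripper_width: -0.0
grip_force: 4.9
t: 37.82
tcp_pos: [0.4875, 0.1668, 0.0355]
tcp_rot: [-179.9, 0.4, 88.2]
wrist_force: [-1.9, -19.6, 5.1]
gripper_width: -0.0
grip_force: 9.4
```

```bash
python3 -m inch '0 -.3 0 0 0;0 -.4 0 0 0;0 0 .5 0 0;0 0 1 0 0;0 0 1 0 0;0 0 .8 0 0;.6 .6 0 0 0;.8 .8 0 0 0;.8 .8 0 0 0;.8 .6 0 0 0;0 0 0 0 0;0 0 -.8 0 0;0 0 -1 0 0;0 0 -.8 0 0;0 0 -.5 0 0;0 0 -.1 0 0;0 0 0 0 0'; python3 -m inch '-.2 0 0 0 0;-.2 .01 0 0 0;-.15 0 0 0 0;-.05 0 0 0 0;0 0 0 0 0';python3 -m inch '-.05 0 0 0 0;-.05 0 0 0 0;0 0 0 0 0';python3 -m inch '-.05 0 0 0 0;-.05 0 0 0 0;-.05 0 0 0 0;0 0 0 0 0'
```

```text
t: 39.23
tcp_pos: [0.5468, 0.2122, 0.0371]
tcp_rot: [-179.9, 0.0, 88.2]
wrist_force: [0.4, -0.3, -0.1]
gripper_width: 0.0001
grip_force: 0.0
t: 39.65
tcp_pos: [0.5355, 0.2127, 0.0381]
tcp_rot: [180.0, -0.0, 88.2]
wrist_force: [0.5, -1.1, 0.3]
gripper_width: 0.0001
grip_force: 0.0
t: 39.9
tcp_pos: [0.5334, 0.2126, 0.0375]
tcp_rot: [-180.0, -0.0, 88.2]
wrist_force: [0.5, 0.3, 0.6]
gripper_width: -0.0
grip_force: 0.0
t: 40.23
tcp_pos: [0.5327, 0.2126, 0.0384]
tcp_rot: [179.7, -0.0, 88.2]
wrist_force: [6.0, 0.1, -1.1]
gripper_width: 0.0
grip_force: 3.0
```

```bash
python3 -m inch '.5 0 0 0 0;0 0 .6 0 0;0 0 1 0 0;0 0 1 0 0;0 0 1 0 0;0 0 .8 0 0;-.2 -.5 0 0 0;-.2 -1 0 0 0;-.2 -1 0 0 0;-.25 -1 0 0 0;-.25 -1 0 0 0;-.25 -1 0 0 0;-.25 -1 0 0 0;-.25 -1 0 0 0;-.2 -1 0 0 0;-.2 -.6 0 0 0;0 0 0 0 0;0 0 0 0 0'
python3 - <<'E'
from h import *
f=manip.grab_frame("top"); s=manip.grab_frame("scene")
a=cv2.resize(f["pixels"][150:250,190:350],None,fx=5,fy=5,interpolation=cv2.INTER_CUBIC)[:300]
a=cv2.resize(f["pixels"][170:245,195:335],None,fx=4,fy=4,interpolation=cv2.INTER_CUBIC)
b=cv2.resize(s["pixels"][170:280,310:450],None,fx=2.7,fy=2.7,interpolation=cv2.INTER_CUBIC)
c=np.zeros((600,800,3),np.uint8);c[:300,:560]=a;c[300:300+b.shape[0],:b.shape[1]]=b
cv2.imwrite("pics/e.png",c[:,:,::-1])
E
```

```text
t: 41.73
tcp_pos: [0.495, 0.0302, 0.1251]
tcp_rot: [-180.0, -0.0, 88.1]
wrist_force: [-0.2, 0.4, 0.1]
gripper_width: -0.0
grip_force: 0.0
```

View pics/e.png

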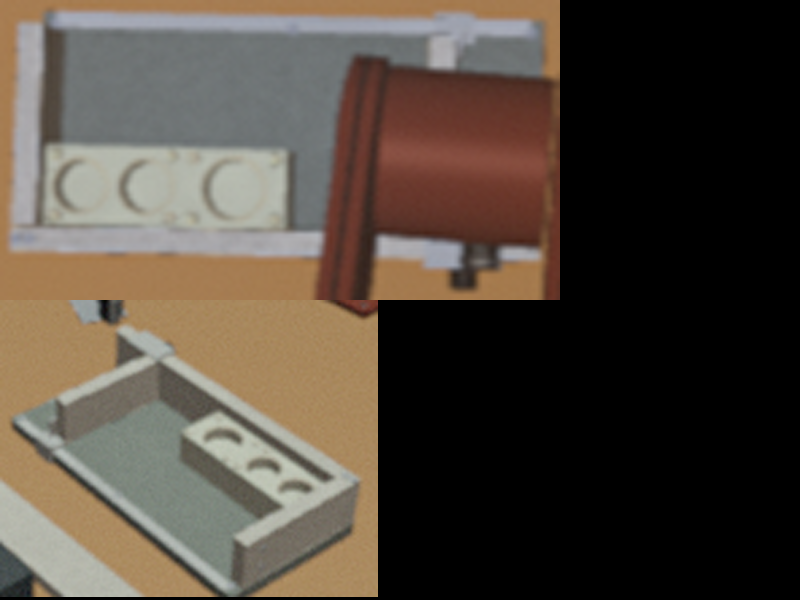

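The two moulds are packed tight together in the corner, flush with the long board (top crop: joint at x≈190, right end at x≈290). Now I lower behind the end board and slide it in.

```bash
python3 -m inch '0 0 -.8 0 0;0 0 -1 0 0;0 0 -1 0 0;0 0 -.8 0 0;0 0 -.5 0 0;0 0 -.2 0 0;0 0 0 0 0;0 0 0 0 0'; python3 -m inch '0 .2 0 0 0;0 .2 0 0 0;.01 .2 0 0 0;0 .2 0 0 0;.01 .2 0 0 0;.01 .2 0 0 0;0 .2 0 0 0;.01 .2 0 0 0;.01 .2 0 0 0;0 .2 0 0 0;.01 .2 0 0 0;0 0 0 0 0'
```

```text
t: 42.5
tcp_pos: [0.4961, 0.0309, 0.04]
tcp_rot: [180.0, -0.0, 88.2]
wrist_force: [0.3, 0.6, -0.8]
gripper_width: 0.0
grip_force: 0.0
t: 43.5
tcp_pos: [0.4967, 0.0755, 0.0394]
tcp_rot: [-180.0, -0.0, 88.2]
wrist_force: [1.1, -0.3, 0.4]
gripper_width: -0.0
grip_force: 0.2
```

```bash
python3 -m inch '0 .2 0 0 0;.01 .2 0 0 0;0 .2 0 0 0;.01 .2 0 0 0;.01 .2 0 0 0;0 .2 0 0 0;.01 .2 0 0 0;.01 .2 0 0 0';python3 -m inch '.01 .2 0 0 0;0 .2 0 0 0;.01 .2 0 0 0;.01 .2 0 0 0;0 .2 0 0 0;.01 .2 0 0 0;.01 .15 0 0 0;0 .1 0 0 0;0 0 0 0 0'
```

```text
t: 44.17
tcp_pos: [0.4975, 0.1069, 0.0393]
tcp_rot: [-180.0, 0.0, 88.2]
wrist_force: [1.7, -4.2, -0.4]
gripper_width: 0.0001
grip_force: 2.2
t: 44.92
tcp_pos: [0.4985, 0.1362, 0.0393]
tcp_rot: [-180.0, -0.0, 88.2]
wrist_force: [0.6, -1.2, -0.3]
gripper_width: -0.0001
grip_force: 0.6
```

```bash
python3 -m inch '0 .1 0 0 0;0 .1 0 0 0;0 .1 0 0 0;0 .1 0 0 0;0 .1 0 0 0;0 0 0 0 0';python3 -m inch '0 .05 0 0 0;0 .05 0 0 0;0 0 0 0 0';python3 -m inch '0 .05 0 0 0;0 .05 0 0 0;0 0 0 0 0';python3 -m inch '0 .05 0 0 0;0 .05 0 0 0;0 0 0 0 0'
```

```text
t: 45.42
tcp_pos: [0.4987, 0.146, 0.0394]
tcp_rot: [-180.0, -0.0, 88.2]
wrist_force: [1.5, -2.8, -1.7]
gripper_width: -0.0002
grip_force: 1.3
t: 45.67
tcp_pos: [0.4987, 0.1477, 0.0394]
tcp_rot: [-180.0, -0.0, 88.2]
wrist_force: [1.9, -2.9, -1.8]
gripper_width: -0.0002
grip_force: 1.6
t: 45.92
tcp_pos: [0.4987, 0.1483, 0.0395]
tcp_rot: [-180.0, 0.1, 88.2]
wrist_force: [1.5, -10.2, -0.4]
gripper_width: -0.0001
grip_force: 4.9
t: 46.17
tcp_pos: [0.4987, 0.1483, 0.0395]
tcp_rot: [-180.0, 0.3, 88.2]
wrist_force: [0.1, -19.3, 0.6]
gripper_width: 0.0002
grip_force: 9.5
```

```bash
python3 -m inch '0 -.2 0 0 0;0 -.4 0 0 0;0 -.6 0 0 0;0 0 .6 0 0;0 0 1 0 0;0 0 1 0 0;0 0 1 0 0;0 0 1 0 0;0 -1 1 0 0;0 -1 0 0 0;0 -1 0 0 0;0 -1 0 0 0;0 -1 0 0 0;0 -1 0 0 0;0 -1 0 0 0;0 -1 0 0 0;0 -1 0 0 0;0 -.5 0 0 0;0 0 0 0 0;0 0 0 0 0'
python3 - <<'E'
from h import *
f=manip.grab_frame("top"); s=manip.grab_frame("scene")
a=cv2.resize(f["pixels"][170:245,195:335],None,fx=4,fy=4,interpolation=cv2.INTER_CUBIC)
b=cv2.resize(s["pixels"][170:280,310:450],None,fx=2.7,fy=2.7,interpolation=cv2.INTER_CUBIC)
d=cv2.resize(f["pixels"],(400,250))
c=np.zeros((600,800,3),np.uint8);c[:300,:560]=a;c[300:300+b.shape[0],:b.shape[1]]=b;c[320:570,390:790]=d
cv2.imwrite("pics/g.png",c[:,:,::-1])
E
```

```text
t: 47.83
tcp_pos: [0.4988, -0.0623, 0.152]
tcp_rot: [180.0, -0.0, 88.1]
wrist_force: [-0.5, -0.0, 0.1]
gripper_width: -0.0002
grip_force: 0.0
```

View pics/g.png

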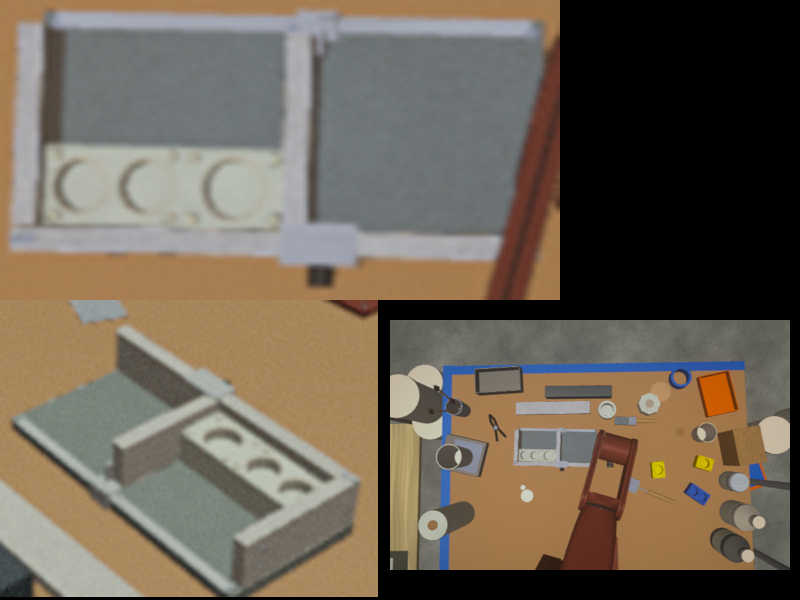

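The picture shows both moulds tight in the corner and flush along the long board. The end board's inner face (top crop x≈285) is against the short mould, and the other things on the bench look undisturbed.

```bash
python3 -c "
from cell import manip
print(manip.job_done())"
```

```text
the job is handed in; nothing more can be done
None
```

The job is handed in at about 48 s: the long half-mould is tight in the fixed corner, the short one is packed flush against it along the long board, and the end board was slid up against it last, as the final picture and the push readings show.

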